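# Clear a bangle from the packing belt and reset the stop

## Task

Clear the packing belt safely: first push the black mushroom stop button on the control station right down until it stays down, and only then take the bangle off the belt and set it down flat in the empty shallow tray, without dropping it. With the bangle let go in the tray, twist the mushroom clockwise so that it springs back up, and let go of it so that it turns home. Do not touch the small push button or the speed dial beside it, and leave the gift box on the belt and everything else where it is.

Things in the scene. Friction and masses are not known exactly. Their poses are not given: they have to be found in the camera images.
- station: Grey control box fixed to the bench, 90 (x) x 150 (y) x 60 mm high, controls on its flat top; origin: centre of its underside, z up. Black mushroom stop on its top at local x 0, y -40 mm (40 mm across), on a flat aluminium collar 48 mm across and 4 mm high. Small round push button (22 mm across in a 38 mm housing, 18 mm high) at local x -22, y +45 mm; speed dial (28 mm across, 16 mm high) at local x +22, y +45 mm.
- stop_top (a point): Centre of the top of the black mushroom cap; it moves with the cap: 96 mm above the bench when up, 88 mm when latched down. The cap is round, 40 mm across, with a ribbed vertical side that reaches from 20 mm to 4 mm below this point, crown above. The cap's underside is 12 mm above the collar when up, 4 mm when down. It starts up.
- stop_press (a joint): How far the mushroom is pressed, m: 0 up, 0.008 fully down. Pressing straight down needs about 7 N; let go before about 5 mm it springs back up, past that it snaps down and stays down by itself.
- stop_twist (a joint): How far the mushroom cap is twisted, rad: 0 at rest, growing clockwise seen from above, stop at 0.9. A soft spring turns it back to 0 when let go (turning it takes up to 0.4 N m). With the mushroom down, a twist of less than 0.35 does nothing lasting, one of 0.55 or more releases it: grip the side, turn about 0.8, then let go: it jumps up (while a firm grip holds it, it may stay down) and turns home within half a second.
- bangle: Solid bone-coloured bangle lying flat on the belt, a ring of 74 mm outside and 56 mm inside diameter (wall 9 mm), 14 mm high, about 60 g; origin: centre of its underside, z along its axis. It can be taken by its wall, one finger inside.
- giftbox: Plain cardboard gift box on the belt, 50 x 50 x 30 mm; origin: centre of its underside. Leave it alone.
- conveyor: Small belt conveyor standing still and fixed to the bench, belt along its y; 124 (x) x 500 (y) mm, belt top 55 mm above the bench, 108 mm wide between side rails that stand 6 mm above the belt; a drive box at its +x side. Origin: centre of its underside.
- tray: Shallow empty grey tray fixed to the bench, 150 x 150 x 30 mm high, walls and floor 4 mm; origin: centre of its underside. Tray and control box may be on either side.
- start_button (a joint): Small push button on the control box, m pressed (0 to 0.005). Leave it alone.
- speed_mark (a point): Mark on the rim of the speed dial, 10 mm off the dial's axis. Leave the dial as set.
- tape: Roll of paper tape lying flat, 64 mm across, 20 mm high, on the bench between tray and control box. Leave it alone.
- jar: Amber jar with metal lid, 66 mm across, 90 mm high, on the right. Leave it alone.
- bowl: Wooden bowl, 100 mm across, 45 mm high, on the left. Leave it alone.
- hoop: Clear plastic display hoop lying flat beyond the belt, 64 mm across, 10 mm high. Leave it alone.
- brush: Flat brush with wooden handle, 200 mm long, at the left. Leave it alone.
- screwdriver: Grey-handled screwdriver, 200 mm long, at the right. Leave it alone.

How it is judged (in metres and radians):
On the way, in this order (a step that is already met when the one before it is completed fails the run):
1. the mushroom stop is pressed until it stays down, the bangle still in its place on the belt (value of joint stop_press above 0.0065 m and contact force between the fingers and station below 0.1 N and distance of bangle from where it was at the start of the episode below 0.02 m), for 0.2 s.
2. with the stop still down, the bangle lies flat in the tray, let go (horizontal distance between bangle and tray below 0.05 m and z of bangle in the frame of tray below 0.012 m and angle between bangle's own z axis and vertical below 0.1 rad and linear speed of bangle below 0.03 m/s and contact force between the fingers and bangle below 0.1 N and value of joint stop_press above 0.0065 m), for 0.2 s.
3. the mushroom is twisted clockwise to release it (value of joint stop_twist above 0.25 rad), for 0.05 s.
At the end, for the whole second after the job is handed in: The mushroom stop is up again (less than 1.5 mm pressed) and turned home (within 0.15 rad), and the bangle lies at rest flat on the tray's floor (tilt under 0.1 rad, underside under 12 mm above the tray's underside, wholly inside the walls: centre within 50 mm of the tray's) (value of joint stop_press below 0.0015 m and value of joint stop_twist below 0.15 rad and horizontal distance between bangle and tray below 0.05 m and z of bangle in the frame of tray below 0.012 m and angle between bangle's own z axis and vertical below 0.1 rad and linear speed of bangle below 0.03 m/s); the robot touches nothing.
It fails at once if the small push button is pressed (over 3 mm) (value of joint start_button above 0.003 m).
It fails at once if the speed dial is turned (its mark moved over 4 mm) (distance of speed_mark from where it was at the start of the episode above 0.004 m).
It fails at once if the gift box, tape, jar, bowl, hoop, brush or screwdriver is moved over 25 mm (distance of any of giftbox, tape, jar, bowl, hoop, brush, screwdriver from where it was at the start of the episode above 0.025 m).
It fails at once if the bangle is dropped (falls free, faster than 0.6 m/s) (linear speed of bangle above 0.6 m/s and contact force between bangle and the fingers below 0.05 N).
It also fails if it takes over 58 s, if anything falls off the work surface, if the arm or the gripper's body presses on something with over 40 N, if the wrist force passes 120 N, or if a joint passes its speed limit or range.

## Robot

A 6-joint arm with a two-finger parallel gripper is mounted at the origin on the work surface. World frame = base frame: x ahead of the robot, y to its left, z up, the work surface at z = 0. Lengths are in m, angles in degrees, forces in N, time in s.
With the tool pointing down it reaches from about 0.4 to 0.825 m from the base axis. Payload 7 kg.
Tool frame: the origin (TCP) lies on the centre line of the jaws, within the pads' length; the fingertips stand 8 mm ahead of it and the grasp point (between the pads) lies 11 mm behind it (r.tcp_to_tips is the distance from the TCP to the fingertips, in m); z points along the fingers, y is the direction in which the jaws open and shut (so a half turn about z gives the same grasp; the last joint's range is limited). The gripper opens to 88 mm and grips with 3 to 60 N. Pads are 19 mm wide; open, the fingers measure 130 mm over their backs; the gripper's body (78 mm by 193 mm) begins 47 mm behind the grasp point.
Start: joints at [-59.639, 20.546, 0.682, 0, -70.136, -16.507], TCP at [0.162, -0.655, 0.235] pointing down, gripper open.
Joint ranges: [-176.03, 176.03], [-82.01, 121.73], [-58.28, 71.71], [-173.87, 95.51], [-174.79, -0.11], [-173.66, 173.66]. Speed limits (degrees/s): [136.94, 136.94, 172.46, 180, 180, 180].

## Interface

Orientations are given as [roll, pitch, yaw] about the fixed x, y, z axes, in that order (R = Rz(yaw) Ry(pitch) Rx(roll)).
In Python, from plant import r gives the robot as it stands.
- The arm moves only by the tool drive_tool, never from a script. Its argument "plan" is text: rows parted by semicolons, each of 4 numbers parted by spaces: the shift along the tool's x, y, z in cm, then the turn about the tool's z in rad. A call has 1 to 8 rows; each row is the pose to reach, as a shift and turn from the pose commanded when the call began, along the tool's axes at that moment; what a row does not reach only later rows make up. A row lasts 1/8 s, in which the tool goes at most 62.5 mm and 10.7 degrees, less where a joint would pass 70% of its speed; a pose out of reach is approached as far as the arm can. A call with a gripper value outside its range is refused whole. "fingers" is the closure, from -1 (fully open) to 1 (shut), set as the call begins (left out, the last holds). The fingers move at their own pace and stop on an object; "squeeze" is the grip in N (left out, the last holds). Time passes only in rows, so rows that repeat a pose let the fingers close. It gives the time, the measured TCP pose, the force and the opening at its end, in the units of the state.
- r.get_state(): the state, without advancing time (a new reading comes with each control period).
- r.capture(name): name is "side" or "top" or "wrist"; returns a dict with "frame" (400x640x3 uint8, red, green, blue), "fovy" (degrees; the focal length in pixels is half the picture's height over the tangent of half this angle, whatever the lens; pixels are square), "cx", "cy" (the principal point, pixels), "rvec" (rotation vector, rad) and "tvec" (3), from world to camera coordinates, as OpenCV has them. Camera axes: x right, y down, z forward; pixel columns grow to the right and rows downward; lengths in m; the calibration is good to about 2 mm. A picture is of the moment at which its call begins. There is no depth.
- r.close_job(): hands the job in, once; it reports no verdict.
The state is a dict: "time_s": time; "joints": joint angles; "qd": joint speeds; "joint_torque": joint torques, N m; "tcp_pos": TCP position; "eef_rot": TCP orientation; "contact_force": force on the tool from outside, world axes, zero at the start; "moment": the same for the moment, N m; "gripper_width": finger opening in m.
Only numpy, scipy, OpenCV 4.12 (cv2) and the standard library are available. Lean on these libraries where they do the work, as an engineer would, in place of code of your own. Each camera call takes 0.05 s, during which the arm holds its last target. There are 200 camera calls.

## Working session

There is one attempt and no reset: what is moved stays moved. The work goes in short steps, Python scripts to look and compute and a tool call to move; the robot and the scene stay as the last step left them, time stands still between calls to the robot, and variables do not carry over. Pictures are saved under pics/ and viewed, about 8 in all and at most 12, crops included, and the job is handed in when it is done.

Besides the shell and the picture viewer there is one more tool, called after ">>>" in YAML: its name, and indented under it one key for each argument. drive_tool: Moves the arm, as the interface text tells. Its arguments: {"type":"object","properties":{"plan":{"type":"string"},"fingers":{"type":"number"},"squeeze":{"type":"number"}},"required":["plan"]}

```bash
mkdir -p pics
cat > h.py <<'E'
import numpy as np, cv2
from plant import r
def cap(n,f):
    d=r.capture(n); cv2.imwrite(f'pics/{f}.png',d['frame'][:,:,::-1]); 
    np.savez(f'pics/{f}.npz',**{k:np.array(v) for k,v in d.items()}); return d
def load(f): return dict(np.load(f'pics/{f}.npz'))
def K(d):
    f=200/np.tan(np.radians(float(d['fovy'])/2)); return np.array([[f,0,float(d['cx'])],[0,f,float(d['cy'])],[0,0,1]])
def pt(d,u,v,z):
    R=cv2.Rodrigues(np.array(d['rvec'],float))[0]; t=np.array(d['tvec'],float).ravel()
    c=-R.T@t; w=R.T@np.linalg.inv(K(d))@[u,v,1]; return (c+w*(z-c[2])/w[2]).round(4)
def px(d,P):
    return cv2.projectPoints(np.array(P,float).reshape(-1,1,3),np.array(d['rvec'],float),np.array(d['tvec'],float),K(d),None)[0].reshape(-1,2).round(1)
E
python3 - <<'E'
from h import *
a=cap('top','t0');b=cap('side','s0')
for d in(a,b): print(d['fovy'],d['cx'],d['cy'],d['rvec'],d['tvec'],d.keys())
print(r.get_state(), r.tcp_to_tips)
E
```

```text
54.51797094253304 322.58311841179494 193.6585391177022 [ 2.19080178 -2.19000025  0.0698846 ] [-0.00362512  0.61645207  1.56257549] dict_keys(['frame', 'fovy', 'cx', 'cy', 'rvec', 'tvec'])
42.485147293193016 323.9174308593833 204.7095436928197 [ 0.69321841 -2.50905832  1.24887248] [0.51077829 0.23101302 1.37341287] dict_keys(['frame', 'fovy', 'cx', 'cy', 'rvec', 'tvec'])
{'time_s': 0.1, 'joints': array([-5.96403913e+01,  2.05882117e+01,  6.39010778e-01, -1.74077794e-02,
       -7.01335974e+01, -1.65067122e+01]), 'qd': array([ 0.05124078, -0.06554617,  0.11993684,  0.038645  ,  0.01424381,
       -0.02401353]), 'joint_torque': array([-6.90036304e-04, -5.84159982e+01,  2.93753707e+01,  7.01567486e+00,
        1.02240464e-02, -6.05312903e-05]), 'tcp_pos': array([ 0.16149158, -0.65497381,  0.23370735]), 'eef_rot': array([ 1.79915964e+02, -7.83669078e-03, -1.66153025e+02]), 'contact_force': array([-0.33799837,  0.12926924,  0.99957817]), 'moment': array([-0.0037912 ,  0.0215567 , -0.02578253]), 'gripper_width': 0.08723988796347354} 0.008
```

View pics/t0.png

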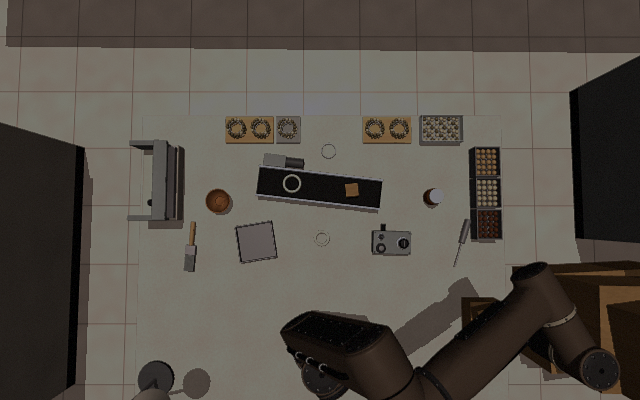

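View pics/s0.png

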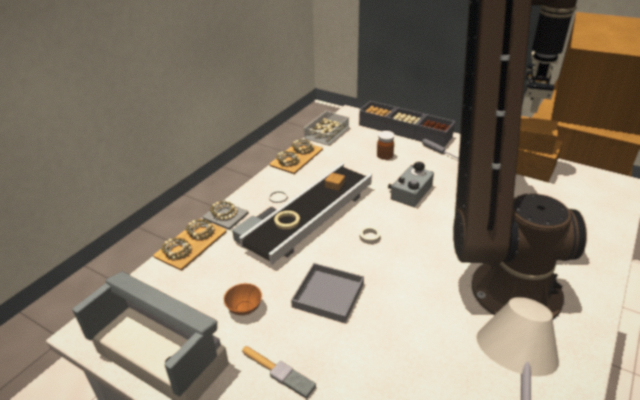

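The top picture shows the bangle at about (292,184), the gift box at (352,190), the tray at (256,242), the station at (391,242) with the mushroom at about (404,243), and the tape at (322,239). I'll enlarge this area.

Run:
```python
from h import *
i=cv2.imread('pics/t0.png')[145:270,225:420]
i=cv2.resize(i,None,fx=4,fy=4,interpolation=cv2.INTER_CUBIC); i=cv2.convertScaleAbs(i,alpha=1.5)
cv2.imwrite('pics/c1.png',i)
```

```text
(no output)
```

View pics/c1.png

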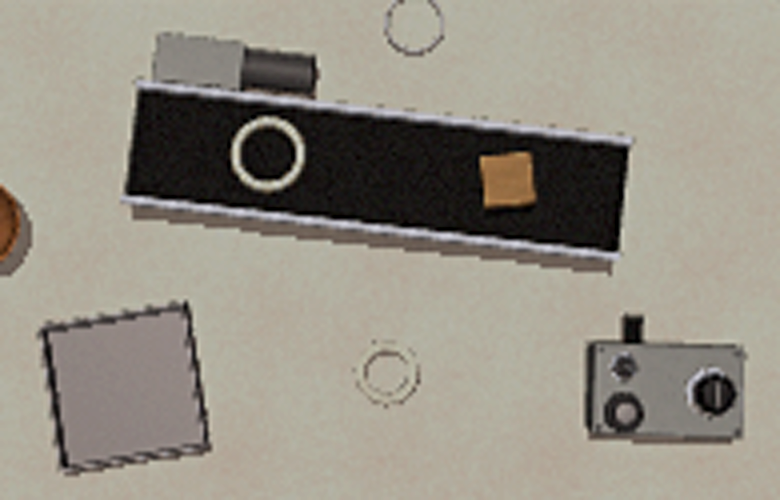

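In the crop, the mushroom cap is at (713,395), the bangle centre at (268,153), and the tray rim corners are at (42,326), (186,304), (209,449) and (65,470). The station's top face runs from about (592,341) to (743,350), down to (743,438) and (592,436). The dial and push button lie on the station's far-left side.

Run:
```python
from h import *
a=load('t0')
def q(u,v,z): return pt(a,(u+.5)/4-.5+225,(v+.5)/4-.5+145,z)
print('mush',q(713,395,.094)); print('bangle',q(268,153,.069), 'L',q(231,153,.069),'R',q(305,153,.069))
T=[q(*c,.03) for c in[(42,326),(186,304),(209,449),(65,470)]]
print('tray',np.mean(T,0),[np.linalg.norm(T[i]-T[i-1]) for i in range(4)])
print('box',q(508,180,.085)); print('conv ends',q(137,84,.061),q(630,141,.061),q(615,258,.061),q(125,200,.061))
print('btn',q(625,366,.078),'dial',q(624,411,.076)); print('st',[q(*c,.06) for c in[(592,341),(743,350),(743,438),(592,436)]])
print('tape',q(387,373,.02))
```

```text
mush [ 0.42   -0.3127  0.094 ]
bangle [0.656  0.1191 0.069 ] L [0.656  0.1556 0.069 ] R [0.656  0.0825 0.069 ]
tray [0.42365 0.2639  0.03   ] [np.float64(0.14577712440571738), np.float64(0.14637793549575703), np.float64(0.14682482760078425), np.float64(0.1454098346055039)]
box [ 0.6282 -0.1168  0.085 ]
conv ends [0.7257 0.2505 0.061 ] [ 0.6689 -0.2401  0.061 ] [ 0.5526 -0.2242  0.061 ] [0.6099 0.2612 0.061 ]
btn [ 0.447  -0.2306  0.078 ] dial [ 0.4033 -0.2295  0.076 ]
st [array([ 0.4707, -0.2009,  0.06  ]), array([ 0.4619, -0.3499,  0.06  ]), array([ 0.3758, -0.3487,  0.06  ]), array([ 0.3777, -0.2002,  0.06  ])]
tape [0.4372 0.0014 0.02  ]
```

```bash
cat >> h.py <<'E'
def go(x,y,z,yaw=None):
    s=r.get_state(); R,P,Y=np.radians(s['eef_rot']); from scipy.spatial.transform import Rotation as Q
    M=Q.from_euler('xyz',[R,P,Y]).as_matrix(); d=M.T@(np.array([x,y,z])-s['tcp_pos'])*100
    t=0 if yaw is None else -((yaw-np.degrees(Y)+180)%360-180)
    print('plan',d.round(2),round(np.radians(t),3),'tcp',s['tcp_pos'].round(4),s['eef_rot'].round(2),s['contact_force'].round(1),s['time_s'])
E
python3 -c "
from h import *
go(.42,-.3127,.16,-90)"
```

```text
plan [-33.29  27.03   7.41] -1.329 tcp [ 0.1615 -0.655   0.2337] [ 1.7992e+02 -1.0000e-02 -1.6615e+02] [-0.3  0.1  1. ] 0.1
```

>>> drive_tool:
  plan: "-5 4 0.5 -0.17; -10 8 1 -0.34; -15 12 2 -0.5; -20 16 3 -0.67; -25 20 4 -0.84; -30 24 5 -1.0; -33.3 27 6 -1.17; -33.3 27 6 -1.33"
  fingers: 1
  squeeze: 20

```text
time_s: 1.1
tcp_pos: [0.4217, -0.3103, 0.1736]
eef_rot: [179.9, 0.1, -89.4]
contact_force: [-0.5, 0.0, -0.3]
gripper_width: 0.0134
```

Run:
```python
from h import *
go(.42,-.3127,.11,-90)
d=cap('wrist','w1'); print(px(d,[[.42,-.3127,.096],[.447,-.2305,.076],[.403,-.2295,.078]]))
```

```text
plan [0.24 0.16 6.36] 0.011 tcp [ 0.4217 -0.3103  0.1736] [ 1.7993e+02  5.0000e-02 -8.9360e+01] [-0.5  0.  -0.3] 1.1
[[320.8 201.4]
 [286.6 289.7]
 [340.  292.6]]
```

View pics/w1.png

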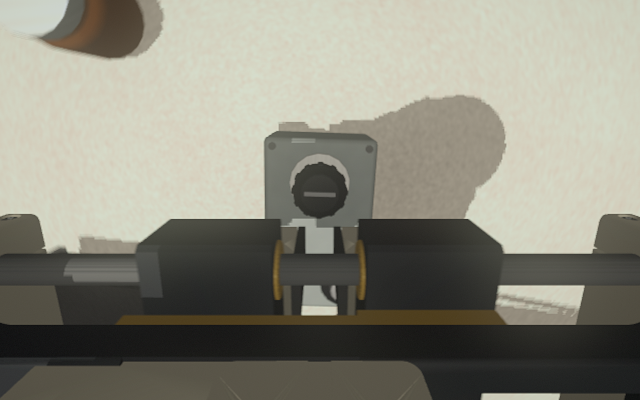

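The wrist view shows the cap centred at about (320,191). I predicted (321,201), but the arm may still have been moving. I'll let it settle and measure again.

>>> drive_tool:
  plan: "0 0 1 0; 0 0 2 0; 0 0 2 0; 0 0 2 0"

```text
time_s: 1.65
tcp_pos: [0.42, -0.314, 0.1545]
eef_rot: [180.0, -0.0, -90.0]
contact_force: [0.5, 0.6, 0.5]
gripper_width: 0.0007
```

Run:
```python
from h import *
go(.42,-.3127,.11,-90)
d=cap('wrist','w2'); g=cv2.cvtColor(d['frame'],cv2.COLOR_RGB2GRAY)
print(px(d,[[.42,-.3127,.096],[.42,-.3127,.064]]))
i=d['frame'][100:240,240:400,::-1]; cv2.imwrite('pics/c2.png',cv2.resize(i,None,fx=4,fy=4,interpolation=cv2.INTER_CUBIC))
w=load('w1'); print(pt(w,320,191,.09),pt(w,320,195,.096))
```

```text
plan [-0.13 -0.    4.45] -0.001 tcp [ 0.42   -0.314   0.1545] [179.98  -0.   -90.04] [0.5 0.6 0.5] 1.65
[[318.5 215.1]
 [318.5 201.2]]
[ 0.4206 -0.3187  0.09  ] [ 0.4206 -0.3173  0.096 ]
```

View pics/c2.png

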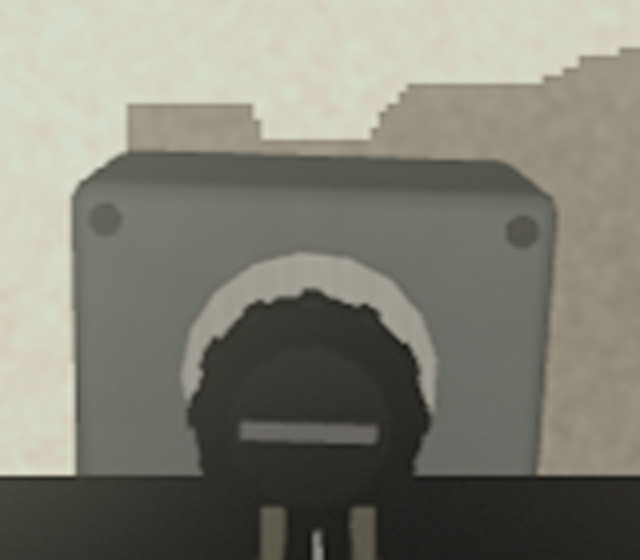

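The bar marking the cap's centre is at crop (309,433), or full (317,208). The collar spans crop x from 182 to 437 with its top at y 252. I'll turn both into positions.

Run:
```python
from h import *
d=load('w2')
def q(u,v,z): return pt(d,(u+.5)/4-.5+240,(v+.5)/4-.5+100,z)
print('bar',q(309,433,.096),'cap side L/R',q(190,415,.09),q(430,415,.09),'collar far',q(310,252,.064),'L/R',q(182,370,.064),q(437,370,.064))
print('box edge',q(75,190,.06),q(555,205,.06))
```

```text
bar [ 0.4211 -0.3177  0.096 ] cap side L/R [ 0.4409 -0.3189  0.09  ] [ 0.401  -0.3189  0.09  ] collar far [ 0.421  -0.3417  0.064 ] L/R [ 0.4447 -0.3197  0.064 ] [ 0.3976 -0.3197  0.064 ]
box edge [ 0.4636 -0.3524  0.06  ] [ 0.3765 -0.3497  0.06  ]
```

>>> drive_tool:
  plan: "0.3 -0.1 2 0; 0.3 -0.1 4 0; 0.3 -0.1 4.8 0; 0.3 -0.1 5.2 0; 0.3 -0.1 5.5 0; 0.3 -0.1 5.7 0; 0.3 -0.1 5.9 0; 0.3 -0.1 5.9 0"

```text
time_s: 2.7
tcp_pos: [0.4218, -0.3166, 0.0962]
eef_rot: [-179.9, -0.0, -89.9]
contact_force: [-1.4, 0.4, 4.6]
gripper_width: 0.0002
```

>>> drive_tool:
  plan: "0 0 0.1 0; 0 0 0.15 0; 0 0 0.15 0"

```text
time_s: 3.08
tcp_pos: [0.4219, -0.3168, 0.096]
eef_rot: [-179.9, -0.1, -89.9]
contact_force: [-4.3, 4.9, 17.5]
gripper_width: 0.0004
```

>>> drive_tool:
  plan: "0 0 -3 0; 0 0 -8 0; 0 0 -9 0; -5 -2.5 -9 -0.1; -10 -5 -9 -0.25; -15 -8 -9 -0.4; -20 -11 -9 -0.58; -25 -13.5 -9 -0.75"
  fingers: 0

```text
time_s: 4.08
tcp_pos: [0.5569, -0.0644, 0.1838]
eef_rot: [-180.0, -0.0, -46.6]
contact_force: [0.3, 0.2, 0.2]
gripper_width: 0.0439
```

Run:
```python
from h import *
go(.64,.087,.16,-6.7)
```

```text
plan [ -5.3  -16.44   2.38] -0.697 tcp [ 0.5569 -0.0644  0.1838] [-179.99   -0.    -46.63] [0.3 0.2 0.2] 4.075
```

>>> drive_tool:
  plan: "-1.5 -5 0 -0.17; -3 -10 1 -0.34; -5 -15 2 -0.5; -5 -16 2.4 -0.66; -5 -16 2.4 -0.68; -5 -16 2.4 -0.68"

```text
time_s: 4.82
tcp_pos: [0.6385, 0.0789, 0.1599]
eef_rot: [180.0, 0.0, -8.2]
contact_force: [-0.4, -0.3, 1.3]
gripper_width: 0.0438
```

Run:
```python
from h import *
go(.6522,.0867,.12,-6.7)
d=cap('wrist','w3'); print(px(d,[[.656,.119,.069],[.6522,.0867,.069]]))
cap('side','s3')
i=d['frame'][:,:,::-1]; s=cv2.imread('pics/s3.png')[155:215,380:445]
i=i.copy(); i[:240,:260]=cv2.resize(s,(260,240),interpolation=cv2.INTER_CUBIC); cv2.imwrite('pics/c3.png',i)
```

```text
plan [ 1.25 -0.97  3.99] -0.026 tcp [0.6385 0.0789 0.1599] [ 1.7999e+02  2.0000e-02 -8.2000e+00] [-0.4 -0.3  1.3] 4.825
[[260.4 183. ]
 [304.6 181.9]]
```

View pics/c3.png

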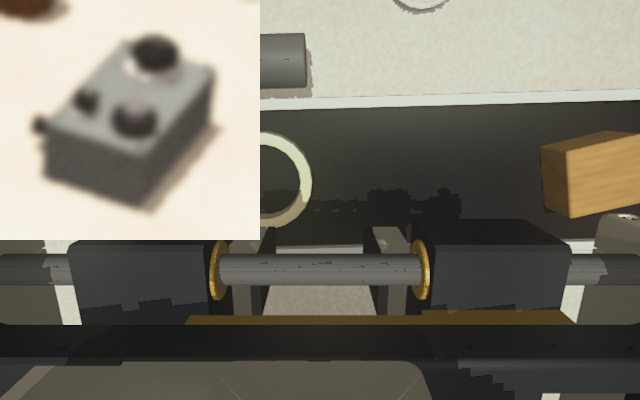

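The inset shows the cap latched down. It covers part of the ring, whose right outer edge is at u≈312, so I'll fit the ring by code.

Run:
```python
from h import *
d=load('w3'); f=d['frame'][112:238,190:335].astype(int)
m=((f[:,:,0]>110)&(f[:,:,0]-f[:,:,2]>12)).astype('uint8')
n,l,s,c=cv2.connectedComponentsWithStats(m); k=1+np.argmax(s[1:,4]); print(s[k],(s[k][:2]+[190,112]),n)
m=(l==k).astype('uint8'); C=max(cv2.findContours(m,0,1)[0],key=len).reshape(-1,2)+[190,112]
C=C[C[:,1]<215]
# outer rim pts at top edge: back-project at z=.069, fit circle r=.037
from scipy.optimize import least_squares
for z in(.066,.069):
  P=np.array([pt(d,u,v,z)[:2] for u,v in C]); o=least_squares(lambda p:np.hypot(*(P-p[:2]).T)-p[2],[.656,.119,.037],loss='soft_l1',f_scale=.001); print(z,o.x.round(4),np.abs(o.fun).max())
```

```text
[  22   20  100   97 3157] [212 132] 5
0.066 [0.6562 0.1184 0.0368] 0.0008822749585497627
0.069 [0.6568 0.1178 0.0363] 0.0008031589033108202
```

>>> drive_tool:
  plan: "1.3 -0.9 4 -0.026; 1.3 -0.9 4 -0.026; 1.3 -0.9 4 -0.026; 1.3 -0.9 4 -0.026"

```text
time_s: 5.42
tcp_pos: [0.6535, 0.0864, 0.1218]
eef_rot: [-179.9, -0.1, -6.6]
contact_force: [0.2, -0.5, -0.2]
gripper_width: 0.0439
```

Run:
```python
from h import *
go(.6527,.0859,.066,-6.7)
```

```text
plan [-0.08  0.06  5.58] 0.002 tcp [0.6535 0.0864 0.1218] [-1.7995e+02 -1.2000e-01 -6.5600e+00] [ 0.2 -0.5 -0.2] 5.425
```

>>> drive_tool:
  plan: "-0.1 0 2 0; -0.1 0 4 0; -0.1 0 5 0; -0.1 0 5.5 0; -0.1 0 5.5 0; -0.1 0 5.5 0"

```text
time_s: 6.18
tcp_pos: [0.6524, 0.0867, 0.0658]
eef_rot: [-180.0, -0.1, -6.5]
contact_force: [-0.2, 0.9, 0.2]
gripper_width: 0.0436
```

>>> drive_tool:
  plan: "0 0 0 0; 0 0 0 0; 0 0 0 0; 0 0 0 0; 0 0 0 0; 0 0 0 0"
  fingers: 1
  squeeze: 20

```text
time_s: 6.92
tcp_pos: [0.652, 0.0866, 0.0651]
eef_rot: [-180.0, -0.0, -6.5]
contact_force: [-0.6, 0.0, 0.5]
gripper_width: 0.0098
```

>>> drive_tool:
  plan: "0 0 -0.7 0; 0 0 -2 0; 0 0 -4 0; 0 0 -6.5 0; 0 0 -9 0; 0 0 -9 0"

```text
time_s: 7.68
tcp_pos: [0.6535, 0.087, 0.1586]
eef_rot: [-179.9, -0.3, -6.5]
contact_force: [0.8, 0.5, 0.3]
gripper_width: 0.0101
```

Run:
```python
from h import *
go(.4268,.2437,.14,8.6); print(r.get_state()['gripper_width'])
```

```text
plan [-24.31 -13.     1.77] -0.264 tcp [0.6535 0.087  0.1586] [-179.87   -0.28   -6.5 ] [0.8 0.5 0.3] 7.675
0.010122245253393558
```

>>> drive_tool:
  plan: "-2.5 -1.3 0 -0.03; -6.5 -3.5 0 -0.07; -10.5 -5.6 0 -0.12; -14.5 -7.8 0 -0.16; -18.5 -10 0 -0.2; -22 -11.8 1 -0.24; -24.2 -13 1.8 -0.264; -24.2 -13 1.8 -0.264"

```text
time_s: 8.68
tcp_pos: [0.4248, 0.2436, 0.1368]
eef_rot: [180.0, 0.0, 8.7]
contact_force: [0.6, -0.8, -0.7]
gripper_width: 0.0099
```

>>> drive_tool:
  plan: "0 0 0 0; 0 0 0 0"

```text
time_s: 8.93
tcp_pos: [0.4269, 0.243, 0.1372]
eef_rot: [-180.0, -0.0, 8.5]
contact_force: [0.9, -0.5, -0.6]
gripper_width: 0.0097
```

Run:
```python
from h import *
go(.4268,.2437,.014,8.6); print(r.get_state()['gripper_width'])
d=cap('wrist','w4')
```

```text
plan [-0.   -0.07 12.32] -0.001 tcp [0.4269 0.243  0.1372] [-1.7999e+02 -1.0000e-02  8.5500e+00] [ 0.9 -0.5 -0.6] 8.925
0.009743185279827994
```

View pics/w4.png

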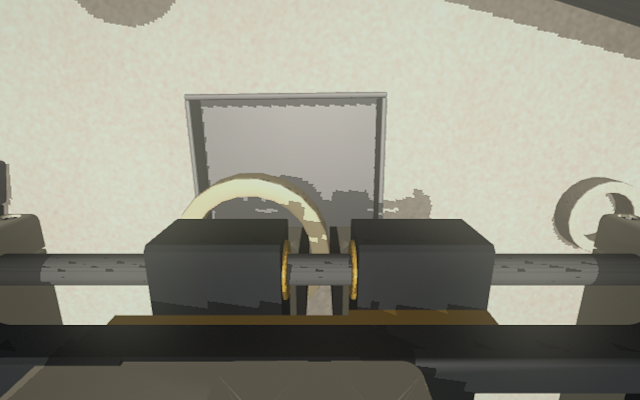

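The ring is held level above the tray, and the tray's far rim corners are at (186,96) and (386,94).

Run:
```python
from h import *
d=load('w4'); A=pt(d,186,95,.03);B=pt(d,386,93.5,.03); e=(A-B)/np.linalg.norm(A-B); n=np.array([-e[1],e[0],0]); 
print(A,B,np.linalg.norm(A-B),'c',(A+B)/2+n*.075, (A+B)/2-n*.075,np.degrees(np.arctan2(-e[0],e[1])))
```

```text
[0.4855 0.3498 0.03  ] [0.5085 0.2049 0.03  ] 0.14671404159111695 c [0.42292734 0.26559243 0.03      ] [0.57107266 0.28910757 0.03      ] 9.01932243138167
```

>>> drive_tool:
  plan: "0 0 3 0; 0 0 6 0; 0 0 9 0; 0 0 10.5 0; 0 0 11.3 0; 0 0 11.8 0; 0 0 12.1 0; 0 0 12.1 0"

```text
time_s: 9.98
tcp_pos: [0.4265, 0.2434, 0.0163]
eef_rot: [-180.0, -0.0, 8.6]
contact_force: [-1.2, 0.8, -0.3]
gripper_width: 0.01
```

>>> drive_tool:
  plan: "0 0 0.1 0; 0 0 0.15 0; 0 0 0.15 0"

```text
time_s: 10.35
tcp_pos: [0.4263, 0.2433, 0.0146]
eef_rot: [-180.0, -0.0, 8.6]
contact_force: [-0.3, 0.6, -0.5]
gripper_width: 0.0096
```

>>> drive_tool:
  plan: "0 0 0.1 0; 0 0 0.1 0; 0 0 0.1 0"

```text
time_s: 10.72
tcp_pos: [0.4264, 0.2434, 0.014]
eef_rot: [-180.0, -0.0, 8.6]
contact_force: [-1.6, -0.2, 4.8]
gripper_width: 0.0103
```

>>> drive_tool:
  plan: "0 0 0 0; 0 0 0 0; 0 0 0 0; 0 0 0 0; 0 0 0 0"
  fingers: 0.4

```text
time_s: 11.35
tcp_pos: [0.4263, 0.2432, 0.0135]
eef_rot: [180.0, 0.0, 8.6]
contact_force: [-0.0, 0.3, 0.4]
gripper_width: 0.026
```

>>> drive_tool:
  plan: "0 0 -0.5 0; 0 0 -2 0; 0 0 -5 0; 0 0 -9 0; 0 0 -14 0; 0 0 -16 0; 0 0 -16 0"

```text
time_s: 12.22
tcp_pos: [0.4269, 0.244, 0.1757]
eef_rot: [-179.8, -0.2, 8.6]
contact_force: [0.1, 0.3, -0.7]
gripper_width: 0.0267
```

Run:
```python
from h import *
go(.421,-.317,.14,-67)
d=cap('wrist','w5')
i=d['frame'][:,:,::-1].copy(); s=cap('side','s5')['frame'][155:330,280:445,::-1]
i[:250,400:]=cv2.resize(s,(240,250),interpolation=cv2.INTER_CUBIC); cv2.imwrite('pics/c5.png',i)
```

```text
plan [-9.   55.39  3.38] 1.32 tcp [0.4269 0.244  0.1757] [-179.84   -0.18    8.62] [ 0.1  0.3 -0.7] 12.225
```

View pics/c5.png

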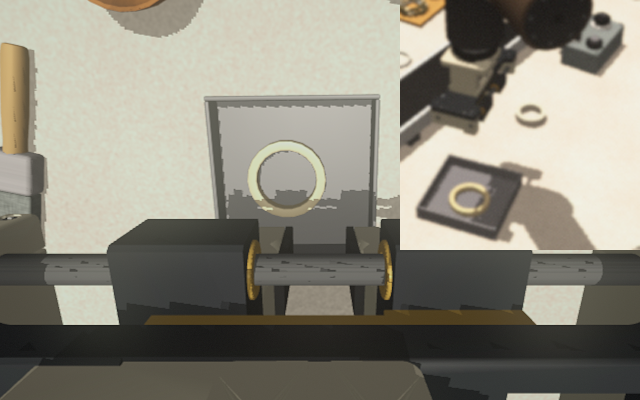

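The bangle lies flat in the tray, fully let go. Next I move to the mushroom.

>>> drive_tool:
  plan: "-1 6 0 0.15; -2 12 0 0.3; -3 18 0 0.45; -4 24 0 0.6; -5 30 0 0.75; -6 36 0 0.95; -7 42 0 1.1; -8 48 0 1.25"
  fingers: -0.36

```text
time_s: 13.32
tcp_pos: [0.418, -0.2452, 0.1724]
eef_rot: [179.9, 0.1, -63.3]
contact_force: [1.6, 0.0, 0.3]
gripper_width: 0.0593
```

>>> drive_tool:
  plan: "0 0 0 0; 0 0 0 0"

```text
time_s: 13.58
tcp_pos: [0.418, -0.2434, 0.1722]
eef_rot: [179.9, 0.1, -63.1]
contact_force: [-0.0, 0.5, -0.3]
gripper_width: 0.0594
```

Run:
```python
from h import *
go(.421,-.317,.14,-67); print(r.get_state()['joints'].round(1))
```

```text
plan [6.7  3.06 3.22] 0.069 tcp [ 0.418  -0.2434  0.1722] [ 1.7988e+02  1.0000e-01 -6.3070e+01] [-0.   0.5 -0.3] 13.575
[ -6.9   5.5 -27.9  -0.  -56.7  33.8]
```

>>> drive_tool:
  plan: "3 1.5 1 0.03; 6.7 3.1 2 0.07; 6.7 3.1 3.2 0.07; 6.7 3.1 3.2 0.07; 6.7 3.1 3.2 0.07"

```text
time_s: 14.2
tcp_pos: [0.4222, -0.3159, 0.1419]
eef_rot: [-180.0, -0.0, -66.9]
contact_force: [0.3, 0.3, 0.4]
gripper_width: 0.0597
```

Run:
```python
from h import *
go(.421,-.317,.0755,-67)
```

```text
plan [0.06 0.15 6.64] 0.002 tcp [ 0.4222 -0.3159  0.1419] [-1.7999e+02 -1.0000e-02 -6.6890e+01] [0.3 0.3 0.4] 14.2
```

>>> drive_tool:
  plan: "0.1 0.1 2 0; 0.1 0.1 4 0; 0.1 0.1 5.5 0; 0.1 0.1 6.2 0; 0.1 0.1 6.5 0; 0.1 0.1 6.5 0; 0.1 0.1 6.5 0"

```text
time_s: 15.08
tcp_pos: [0.4216, -0.3186, 0.077]
eef_rot: [-180.0, -0.0, -67.0]
contact_force: [-0.1, 0.7, -0.3]
gripper_width: 0.0599
```

>>> drive_tool:
  plan: "0 0 0 0; 0 0 0 0; 0 0 0 0; 0 0 0 0; 0 0 0 0"
  fingers: 1
  squeeze: 40

```text
time_s: 15.7
tcp_pos: [0.422, -0.3183, 0.0768]
eef_rot: [-179.9, -0.0, -67.0]
contact_force: [3.9, 3.9, 1.8]
gripper_width: 0.0392
```

>>> drive_tool:
  plan: "0 0 0 0.12; 0 0 0 0.25; 0 0 0 0.38; 0 0 0 0.5; 0 0 0 0.62; 0 0 0 0.72; 0 0 0 0.8; 0 0 0 0.8"

```text
time_s: 16.7
tcp_pos: [0.4215, -0.3183, 0.0769]
eef_rot: [-180.0, 0.0, -112.8]
contact_force: [1.6, 4.2, 5.4]
gripper_width: 0.039
```

Run:
```python
from h import *
s=r.get_state(); print(s['moment'].round(2),s['gripper_width'])
d=cap('wrist','w6'); cv2.imwrite('pics/c6.png',cv2.resize(d['frame'][130:290,200:440,::-1],None,fx=3,fy=3,interpolation=cv2.INTER_CUBIC))
```

```text
[ 1.97 -0.42  0.13] 0.038992649724311754
```

View pics/c6.png

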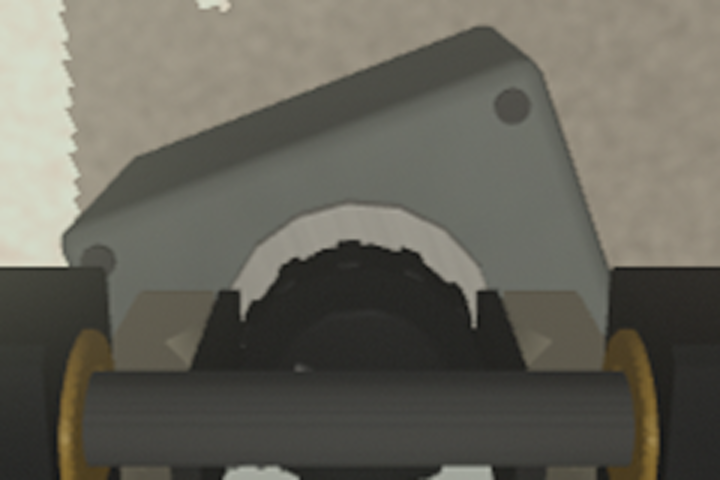

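The fingers hold the cap by its ribbed side after turning 46°, and the upward force of 5.4 N suggests it has unlatched. I'll let go.

>>> drive_tool:
  plan: "0 0 0 0; 0 0 0 0; 0 0 0 0; 0 0 0 0; 0 0 0 0; 0 0 0 0"
  fingers: -0.36

```text
time_s: 17.5
tcp_pos: [0.4213, -0.3184, 0.0766]
eef_rot: [180.0, -0.0, -112.9]
contact_force: [-0.1, -0.4, 0.5]
gripper_width: 0.0599
```

>>> drive_tool:
  plan: "0 0 -2 0; 0 0 -5 0; 0 0 -7.8 0; -1 0 -7.8 -0.1; -1 0 -7.8 -0.25; -1 0 -7.8 -0.4; -1 0 -7.8 -0.4; -1 0 -7.8 -0.4"

```text
time_s: 18.5
tcp_pos: [0.4252, -0.3092, 0.1546]
eef_rot: [180.0, 0.0, -90.1]
contact_force: [0.1, -0.3, -0.2]
gripper_width: 0.0599
```

Run:
```python
from h import *
go(.421,-.317,.1545,-90)
d=cap('wrist','w7'); print(px(d,[[.421,-.3177,.096],[.421,-.3177,.088],[.421,-.3177,.064]]))
i=cv2.resize(d['frame'][100:260,220:420,::-1],None,fx=4,fy=4,interpolation=cv2.INTER_CUBIC); cv2.imwrite('pics/c7.png',i[:600])
```

```text
plan [0.78 0.41 0.01] -0.002 tcp [ 0.4252 -0.3092  0.1546] [180.     0.   -90.13] [ 0.1 -0.3 -0.2] 18.5
[[324.9 200.7]
 [324.7 197.3]
 [324.2 188.4]]
```

View pics/c7.png

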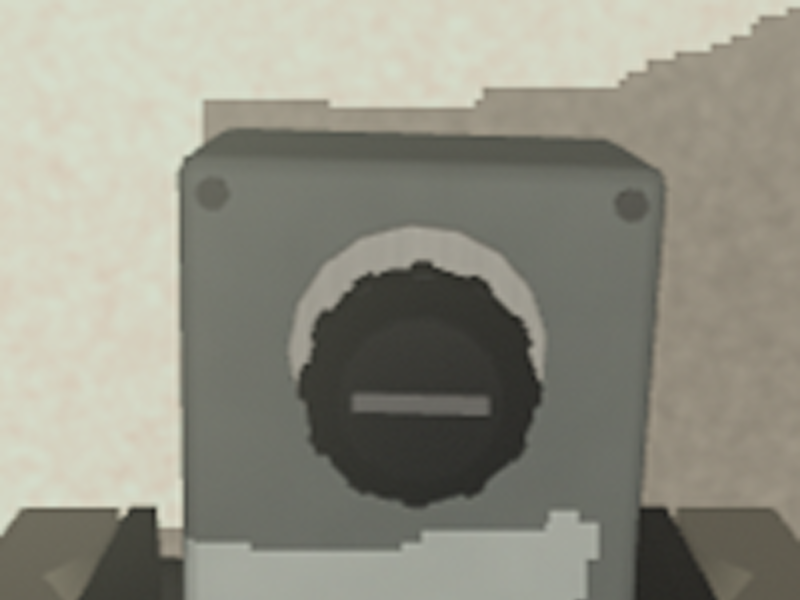

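The bar is at full (325,201), where the cap-up prediction was (325,201). The cap's width of 240 crop px and the bar's angle match the picture from before the press, so the cap is up and turned home.

```bash
python3 -c "
from h import *
print(r.close_job(), r.get_state()['contact_force'])"
```

```text
the job is handed in; nothing more can be done
the job is handed in; nothing more can be done
```

The job is done and handed in at about 18.5 s of the 58 s allowed; closing it reports no verdict.

**What I did:** I pressed the mushroom to its hard stop, where the force rose to 17.5 N at a tip height of 88 mm, and a side picture then showed it down. Only after that did I take the bangle by its wall, set it down in the tray and let go. I then turned the cap 46° (0.8 rad) clockwise and released it.

**Last checks:**
- **Mushroom:** The final wrist picture shows the cap up and turned home. Its centre bar is where the cap-up position predicts, and its width and angle match the picture taken before the press.
- **Bangle:** The pictures taken after release show it flat inside the tray, clear of the walls. I did not photograph it again after twisting the mushroom.
- **Gripper:** It stood clear above the station with no contact force when I handed in.
- **Other objects:** The gripper kept clear of the push button, speed dial, gift box and the rest. I did not measure them again at the end.

**One disagreement:** The overhead camera placed the mushroom about 5 mm off in y from the wrist camera. I used the wrist value, which agreed with the collar and box edges.

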